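Dispense three breathing filters into the catch dish

TASK

Unlock the filter dispenser: pull its upright lock plate up out of the chute and slide it edgewise, fully home, into the slot of the holder block. Then pick up the steel dish by its grip, hold it under the chute's mouth and lift the gate's cross-bar with the dish's rim, so that all three filters slide off the chute into the held dish and none falls on the table. Finally set the dish with the filters down upright in the middle of the black rubber mat and let go, leaving everything else where it stands.

Things in the scene. Friction and masses are not known exactly. Their poses are not given: they have to be found in the camera images.
- chute: Fixed steel chute on a grey stand. Origin on the table below the middle of its lip (lower end); +x points away from the mouth, up the slope (33 degrees), +z up. Inner width 52 mm, walls 34 mm high. The room below it is free for x under 95 mm. Upright plate slot centred at x = 35 mm, its cheeks reach z = 262 mm; the chute's upper end reaches z = 342 mm at x = 205 mm.
- chute_lip (a point): Middle of the lip edge of the chute floor, where filters leave it, 180 mm above the table; the floor is 6 mm thick.
- gate (a joint): Lift of the gate (m): 0 closed, 0.05 fully up. A light (80 g) upright steel sheet across the mouth, 90 mm wide, 7 mm in front of the lip, top at 230 mm when closed, with two legs down to a level cross-bar under the chute. Raising the bar lifts it; it falls shut by itself. Filters pass from about 0.04 up.
- gate_bar (a point): Middle of the underside of the gate's cross-bar (10 x 180 x 8 mm, long along the chute's y), 17 mm behind the lip and 115 mm above the table when closed; rises with the gate.
- plate: Lock plate, loose, standing upright across the chute: steel sheet 5 mm thick (x), 74 mm wide (y), 72 mm tall, with a black grip block on top 12 mm (x) x 50 mm (y) x 36 mm (z 70 to 106 mm). Origin at the middle of the lower edge, z up. It blocks the filters; lift it at least 70 mm to clear the chute. 90 g.
- holder: Fixed grey block 60 x 115 x 55 mm with one slot open at the top, 10 mm wide (x) and 80 mm long (y), 45 mm deep (slot floor at z = 10 mm), 3 mm lead-in. Origin at the centre of its underside.
- dish: Loose open rectangular steel dish, 150 mm (x) x 135 mm (y) x 70 mm tall, walls and floor 5 mm, 170 g. Origin at the centre of the underside of the basin; its black upright grip stands off the -x side.
- dish_grip (a point): Point to grip: 18 mm below the top of the dish's grip block, which measures 24 mm (x) x 30 mm (y) and goes from 50 to 120 mm above the dish's underside; centre 95 mm from the dish's origin along -x.
- mat: Fixed thin black rubber mat, 210 mm (x) x 200 mm (y), 4 mm thick; origin at the centre of its underside.
- jar: Brown glass jar with a white cap, 68 mm diameter, 85 mm tall. Bystander; origin at the centre of its underside.
- bottle: White plastic bottle, 66 mm diameter, 170 mm tall. Bystander; origin at the centre of its underside.
- tape: Roll of tape lying flat, 90 mm outside diameter, 25 mm tall. Bystander; origin at the centre of its underside.
- wrench: Steel wrench lying flat, 160 mm long. Bystander; origin at the centre of its underside.
- cup: Steel cup, 72 mm across, 80 mm tall. Bystander; origin at the centre of its underside.
- filter_1: White plastic breathing filter, loose: block 56 (x) x 42 (y) x 22 mm with a round port 28 mm across and 6 mm high on top, 30 g; origin at the centre of its underside. The three lie in a row in the chute behind the lock plate.
- filter_1_mid (a point): Middle of that filter.
- filter_2: White plastic breathing filter, loose: block 56 (x) x 42 (y) x 22 mm with a round port 28 mm across and 6 mm high on top, 30 g; origin at the centre of its underside. The three lie in a row in the chute behind the lock plate.
- filter_2_mid (a point): Middle of that filter.
- filter_3: White plastic breathing filter, loose: block 56 (x) x 42 (y) x 22 mm with a round port 28 mm across and 6 mm high on top, 30 g; origin at the centre of its underside. The three lie in a row in the chute behind the lock plate.
- filter_3_mid (a point): Middle of that filter.
Not all that is in view belongs to the job. Leave any green look-alike of the dish alone.

How it is judged:
By the outcome, as a careful person would: the job done as asked, in the order asked, and still so for the second after the job is handed in, with the robot touching nothing.
It also fails if it takes over 69 s, if anything falls off the work surface, if the arm or the gripper's body presses on something with over 40 N, if the wrist force passes 120 N, or if a joint passes its speed limit or range.

ROBOT

A 7-joint arm with a two-finger parallel gripper is mounted at the origin on the work surface. World frame = base frame: x ahead of the robot, y to its left, z up, the work surface at z = 0. Lengths are in mm, angles in rad, forces in N, time in s.
With the tool pointing down it reaches from about 400 to 875 mm from the base axis. Payload 4.4 kg.
Tool frame: the origin (TCP) lies midway between the tips of the shut fingers; the grasp point (between the pads) lies 19 mm behind it; z points along the fingers, y is the line along which they close (so a half turn about z gives the same grasp; the last joint's range is limited). The gripper opens to 85 mm and grips with 20 to 120 N. Pads are 22 mm wide; open, the fingers measure 114 mm over their backs; the gripper's body (76 mm by 85 mm) begins 54 mm behind the grasp point. The pads swing forward as they close: fully open they stand 13 mm farther back than shut.
Start: joints at [-1.178, 0.628, 0.038, 1.517, -0.027, 0.996, -0.02], TCP at [287.847, 582.805, 231.313] pointing down, gripper open.
Joint ranges: [-3.06, 3.06], [-0.37, 2.12], [-1.25, 1.32], [0.18, 2.47], [-1.1, 4.24], [0.23, 1.98], [-2.94, 2.94]. Speed limits (rad/s): [2.57, 2.57, 3.14, 3.14, 3.14, 3.14, 3.14].

INTERFACE

Orientations are given as a rotation vector (axis times angle).
In Python, from station import r gives the robot as it stands.
- The arm moves only by the shell command python3 -m jog 'ROWS' [OPENING] [FORCE]. ROWS is JSON, a list of rows, each a list of 6 numbers: the shift along the world's x, y, z in cm, then the turn, a rotation vector about the world's x, y, z in rad. In form: [[x, y, z, ax, ay, az], ...]. A call has 1 to 10 rows; each row is the pose to reach, as a shift and turn from the pose commanded when the call began; what a row does not reach only later rows make up. A row lasts 1/12 s, in which the tool goes at most 41.7 mm and 7.16 degrees, less where a joint would pass 70% of its speed; a pose out of reach is approached as far as the arm can. A call with a gripper value outside its range is refused whole. OPENING is the opening, from 0 (shut) to 1 (fully open), set as the call begins (- or left out, the last holds). The fingers move at their own pace and stop on an object; FORCE is the grip in N (left out, the last holds). Time passes only in rows, so rows that repeat a pose let the fingers close. It gives the time, the measured TCP pose, the force, the opening and the grip force at its end, in the units of the state.
- r.get_state(): the state, without advancing time (a new reading comes with each control period).
- r.snapshot(name): name is "scene" or "side" or "wrist"; returns (picture, depth): 400x640x3 uint8, blue, green, red; 400x640 float32, mm along the optical axis (not along the pixel's ray), 0 where there is no reading.
- r.camera_info(name): a dict with "camera_matrix" (3x3 intrinsics, pixels), "dist" ([k1, k2, p1, p2, k3] as OpenCV has them; the pictures are not rectified), "R" (3x3) and "t" (3): a world point X has camera coordinates R X + t. Camera axes: x right, y down, z forward; pixel columns grow to the right and rows downward; lengths in mm; the calibration is good to about 2 mm. A picture is of the moment at which its call begins: read the wrist's pose just before it. camera_info takes no time and is no camera call; for the wrist camera it gives the pose at the moment of the call.
- r.close_job(): hands the job in; it is judged then, once.
Trained networks look in the newest picture that a camera, given by its name, has taken for a name from the list of things; names that differ only in an ending like _2 or _b are one class to them, and where a whole thing is asked for, a point or a joint stands for the part that bears it (a point fixed in the world has none). Each returns a list of dicts, best first, with "confidence" (0 to 1); they miss things now and then, are a little off and sometimes report something else, mostly with a low value. They report only what shows in the picture. A call takes as long as a camera call. They do not tell look-alikes from the thing itself.
- r.search_frame(target, camera): "position" ([x, y, z] in mm, in world coordinates, good to about 4 mm: the middle of the surface that is visible of it).
- r.place_of(target, camera): "position" ([x, y, z] in mm, in world coordinates, good to about 4 mm: a listed point, or the origin of a listed thing).
The state is a dict: "time_s": time; "joint_pos": joint angles; "qd": joint speeds; "joint_torque": joint torques, N m; "position": TCP position; "eef_rot": TCP orientation; "ft_force": force on the tool from outside, world axes, zero at the start; "moment": the same for the moment, N m; "grip_width": opening from 0.0 (shut) to 1.0 (fully open); "grip_force": force on a finger pad.
Only numpy, scipy, OpenCV 4.12 (cv2) and the standard library are available. Lean on these libraries where they do the work, as an engineer would, in place of code of your own. Each camera call takes 0.05 s, during which the arm holds its last target. There are 200 camera calls.

## Working session

There is one attempt and no reset: what is moved stays moved. The work goes in short steps, Python scripts to look and compute and a shell command to move; the robot and the scene stay as the last step left them, time stands still between calls to the robot, and variables do not carry over. Pictures are saved under pics/ and viewed, at most 13 in all, crops included, and the job is handed in when it is done.

```bash
ls; mkdir -p pics; cat > h.py <<'E'
import numpy as np, cv2
from station import r
def snap(n,f=None):
    p,d=r.snapshot(n)
    if f: cv2.imwrite('pics/'+f,p)
    return p,d
def world(cam,uv,depth):
    c=r.camera_info(cam);K=np.array(c['camera_matrix'],float);D=np.array(c['dist'],float);R=np.array(c['R']);t=np.array(c['t'])
    uv=np.array(uv,float).reshape(-1,1,2)
    n=cv2.undistortPoints(uv,K,D).reshape(-1,2)
    P=np.c_[n,np.ones(len(n))]*np.array(depth).reshape(-1,1)
    return (P-t)@R
def cloud(cam,d):
    v,u=np.nonzero(d>0)
    return world(cam,np.c_[u,v],d[v,u]),u,v
E
python3 - <<'E'
from h import *
for c in ['scene','side']:
    snap(c,c+'0.png')
    print(c)
    for n in ['chute','chute_lip','gate_bar','plate','holder','dish','dish_grip','mat','jar','bottle','tape','wrench','cup','filter_1']:
        print(n,[(np.round(x['position']).astype(int).tolist(),round(x['confidence'],2)) for x in r.place_of(n,c)])
s=r.get_state();print(s)
E
```

```text
pics
scene
chute [([790, 19, 296], 0.72), ([638, -2, -1], 0.56), ([671, -1, 204], 0.37)]
chute_lip [([638, -4, 177], 0.59), ([430, 24, -1], 0.17)]
gate_bar [([658, 1, 119], 0.64)]
plate [([672, 0, 202], 0.93)]
holder [([648, -242, 1], 0.68), ([712, 357, -3], 0.26)]
dish [([293, -443, -2], 0.9), ([481, -274, -1], 0.75)]
dish_grip [([327, -357, 106], 0.95), ([710, 4, 227], 0.73), ([378, -262, 102], 0.65)]
mat [([473, 327, -2], 0.66), ([749, 11, 265], 0.31)]
jar [([665, 184, 2], 0.7), ([655, -2, 116], 0.54)]
bottle [([715, 357, -2], 0.97), ([698, 1, 235], 0.48)]
tape [([699, 2, 235], 0.64), ([649, -419, -3], 0.58), ([672, -2, 205], 0.38)]
wrench [([431, 23, 3], 0.53)]
cup [([592, 465, -2], 0.56), ([479, -272, 0], 0.27)]
filter_1 [([710, 0, 226], 0.61), ([752, 11, 252], 0.53), ([802, 15, 287], 0.38), ([379, -262, 101], 0.21)]
side
chute [([639, -2, -5], 0.97)]
chute_lip [([640, -5, 185], 0.88)]
gate_bar [([804, 17, 286], 0.6)]
plate [([673, 1, 203], 0.55)]
holder [([647, -245, -1], 0.72)]
dish [([290, -441, -2], 0.65), ([481, -275, 1], 0.64)]
dish_grip [([389, -267, 102], 0.87), ([332, -
[... 370 characters left out ...]
'time_s': 1.5, 'joint_pos': array([-1.17780242,  0.62843991,  0.03849017,  1.51739979, -0.02702441,
        0.99629563, -0.0199972 ]), 'qd': array([-0.00112344, -0.00118045,  0.00092152, -0.00019985,  0.0001066 ,
        0.00071697,  0.00035361]), 'joint_torque': array([ 3.88976214e-04, -5.63270617e+01,  1.22592676e+00, -1.93775922e+01,
        1.10143551e-02,  1.78339407e-03,  2.30031452e-05]), 'position': array([287.83268757, 582.80912474, 231.28741907]), 'eef_rot': array([-7.14395159e-01, -3.05922185e+00,  1.79982008e-05]), 'ft_force': array([ 0.33009565,  0.74191106, -0.19826782]), 'moment': array([0.00211077, 0.0198969 , 0.01843631]), 'grip_force': 0.0, 'grip_width': 1.0014472017324367}
```

View pics/scene0.png

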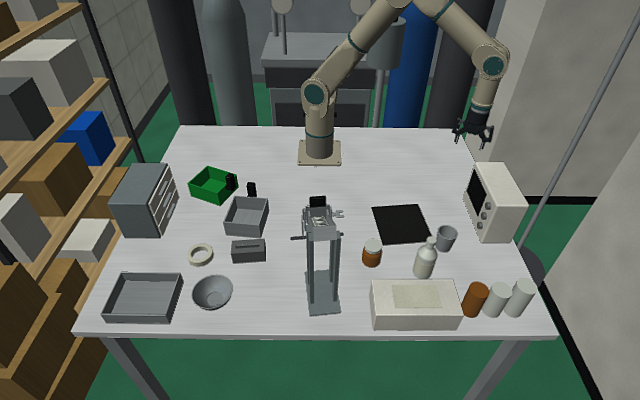

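View pics/side0.png

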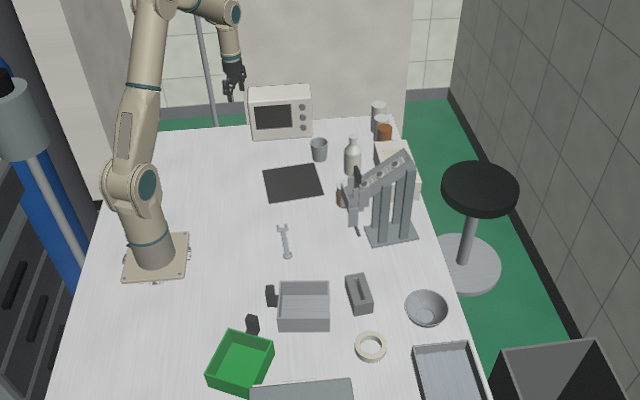

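The scene view shows the chute at about (318,225) px, the steel dish at (247,216) with its grip at (251,188), the green look-alike at (213,184), the holder at (248,250) and the mat at (400,223). The side view agrees: plate grip at (357,175), dish at (304,305). Next I'll refine the poses from the depth images.

```bash
cat > fit.py <<'E'
from h import *
def rect(P,c,rad,z0,z1,name):
    m=(np.hypot(P[:,0]-c[0],P[:,1]-c[1])<rad)&(P[:,2]>z0)&(P[:,2]<z1)
    q=P[m]
    if len(q)<5: print(name,'few',len(q)); return
    (x,y),(w,h),a=cv2.minAreaRect(q[:,:2].astype(np.float32))
    print(name,len(q),'c',np.round([x,y],1),'wh',np.round([w,h],1),'ang',round(a,1),'zmed/max',np.round([np.median(q[:,2]),q[:,2].max()],1))
    return q
E
python3 - <<'E'
from fit import *
for c in ['scene','side']:
    p,d=snap(c); P,u,v=cloud(c,d); print(c)
    rect(P,(648,-243),90,50,60,'holdertop')
    rect(P,(648,-243),90,25,60,'holderall')
    rect(P,(481,-274),110,64,75,'dishrim')
    rect(P,(385,-265),30,85,125,'grip')
    rect(P,(672,0),35,278,330,'plategrip')
    rect(P,(672,0),35,300,330,'plategriptop')
    b=p.max(2)[v,u]<45
    rect(P[b],(473,327),160,-4,12,'mat')
    rect(P,(660,0),120,105,135,'bar')
    q=P[(P[:,0]>600)&(P[:,0]<640)&(abs(P[:,1])<70)&(P[:,2]>170)]
    rect(q,(632,-4),80,215,240,'gatetop')
    rect(P,(730,8),140,150,400,'chute')
E
```

```text
scene
holdertop 393 c [ 620.1 -245.6] wh [117.3 115.1] ang 7.1 zmed/max [53.6 59.7]
holderall 621 c [ 619.2 -246. ] wh [118.9 116. ] ang 6.9 zmed/max [52.  59.7]
dishrim 245 c [ 463.9 -271.8] wh [138.  183.2] ang 84.1 zmed/max [68.3 74.4]
grip 88 c [ 383.7 -260.4] wh [30.7 32.6] ang 73.4 zmed/max [109.7 123.2]
plategrip 154 c [672.    1.6] wh [45.4 18.2] ang 87.9 zmed/max [297.8 310.4]
plategriptop 66 c [670.2   1.4] wh [15.4 45. ] ang 0.1 zmed/max [306.  310.4]
mat 1797 c [474.1 328.2] wh [212.6 195.9] ang 6.4 zmed/max [ 3.4 11.4]
bar 101 c [709.1   5.7] wh [120.2 179.3] ang 6.7 zmed/max [120.8 133.5]
gatetop 5 c [637.7 -41.3] wh [2.4 7.7] ang 36.8 zmed/max [226.7 229.3]
chute 1750 c [736.1  10.1] wh [219.9  98.5] ang 7.6 zmed/max [269.9 344.6]
side
holdertop 540 c [ 643.  -244.2] wh [ 61.7 123.3] ang 6.6 zmed/max [56.1 59.9]
holderall 745 c [ 642.8 -244.3] wh [ 62.1 123.4] ang 6.2 zmed/max [54.7 59.9]
dishrim 478 c [ 462.5 -272.9] wh [144.6 179. ] ang 83.8 zmed/max [70.5 75. ]
grip 132 c [ 383.4 -267.6] wh [33.2 25. ] ang 88.1 zmed/max [116.8 124.9]
plategrip 103 c [670.7  -4.5] wh [12.7 58.1] ang 8.7 zmed/max [302.4 313.6]
plategriptop 57 c [671.1  -2.8] wh [11.7 54.8] ang 8.0 zmed/max [307.1 313.6]
mat few 0
bar 185 c [702.3 -18. ] wh [134.3 143.5] ang 8.4 zmed/max [122.7 134.9]
gatetop 57 c [636.7  -5.3] wh [11.8 91.9] ang 7.5 zmed/max [226.3 234.6]
chute 3065 c [737.5   0.8] wh [215.7 104. ] ang 5.5 zmed/max [252.1 345.4]
```

```bash
python3 -m jog '[[3,-4,3,0,0,-0.1],[6,-8,6,0,0,-0.2],[8,-11.5,8,0,0,-0.3],[10,-15,10,0,0,-0.4],[12,-18.5,11,0,0,-0.5],[14,-22,12,0,0,-0.6],[16,-25.5,13,0,0,-0.7],[18,-29,13,0,0,-0.8],[20,-32.5,13,0,0,-0.9],[22,-36,13,0,0,-0.99]]' 0.5 60
python3 -m jog '[[2.5,-3,0,0,0,0],[5,-6,0,0,0,0],[7.5,-9,0,0,0,0],[10,-12,0,0,0,0],[12,-15,0,0,0,0],[14,-18,0,0,0,0],[15.5,-21,0,0,0,0],[16.3,-22.3,0,0,0,0],[16.3,-22.3,0,0,0,0],[16.3,-22.3,0,0,0,0]]'
```

```text
time_s: 2.43
position: [492.0, 250.4, 361.4]
eef_rot: [2.087, 2.348, 0.003]
ft_force: [0.8, 0.8, 0.4]
grip_width: 0.503
grip_force: 0.0
time_s: 3.27
position: [654.1, 28.8, 360.0]
eef_rot: [-2.083, -2.35, -0.0]
ft_force: [-0.4, 0.9, -1.1]
grip_width: 0.496
grip_force: 0.0
```

```bash
python3 - <<'E'
from fit import *
print(r.get_state()['position'])
p,d=snap('wrist','w1.png');P,u,v=cloud('wrist',d)
rect(P,(672,0),40,300,325,'gtop'); rect(P,(672,0),40,285,325,'g')
rect(P,(672,0),60,250,266,'cheeks')
print([(np.round(x['position']),x['confidence']) for x in r.place_of('plate','wrist')])
print([(np.round(x['position']),x['confidence']) for x in r.search_frame('plate','wrist')])
E
```

```text
[654.07718738  28.7916145  360.00195734]
gtop 1159 c [669.5   1.4] wh [12. 51.] ang 7.7 zmed/max [308.4 311. ]
g 1318 c [669.5   1.4] wh [12.1 51. ] ang 7.5 zmed/max [308.3 311. ]
cheeks 3241 c [689.5   4.5] wh [82.9 85.7] ang 7.4 zmed/max [258. 266.]
[(array([670.,  -3., 201.]), 0.72)]
[(array([666.,   9., 306.]), 0.66), (array([ 645., -225.,   52.]), 0.53)]
```

View pics/w1.png

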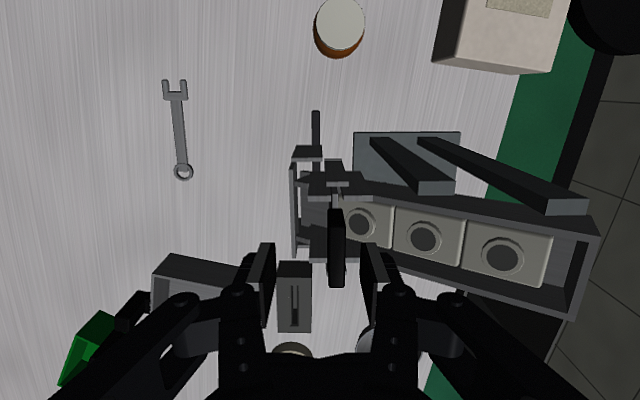

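```bash
python3 - <<'E'
from fit import *
p,d=snap('wrist');P,u,v=cloud('wrist',d)
q=rect(P,(645,-243),80,50,60,'holdertop')
m=(u>275)&(u<312)&(v>255)&(v<335)
H=P[m]; rect(H,(645,-243),90,50,60,'h2')
rect(H,(645,-243),35,5,40,'slotfloor')
E
python3 -m jog '[[1.5,-2.7,0,0,0,0.01],[1.54,-2.74,0,0,0,0.012],[1.54,-2.74,-2,0,0,0.012],[1.54,-2.74,-5,0,0,0.012],[1.54,-2.74,-8,0,0,0.012],[1.54,-2.74,-8.8,0,0,0.012],[1.54,-2.74,-8.8,0,0,0.012]]'
python3 -m jog '[[0,0,0,0,0,0],[0,0,0,0,0,0],[0,0,0,0,0,0],[0,0,0,0,0,0],[0,0,0,0,0,0],[0,0,0,0,0,0]]' 0 60
```

```text
holdertop 1773 c [ 643.7 -244.7] wh [ 60.3 117.4] ang 6.7 zmed/max [55.2 58. ]
h2 1749 c [ 644.7 -244.3] wh [ 59.4 116.7] ang 5.3 zmed/max [55.2 58. ]
slotfloor 106 c [ 642.6 -251.9] wh [ 6.3 52.2] ang 5.8 zmed/max [11.1 32. ]
time_s: 4.05
position: [667.7, 3.0, 269.9]
eef_rot: [-2.063, -2.363, 0.005]
ft_force: [-0.7, 0.8, -0.8]
grip_width: 0.505
grip_force: 0.0
time_s: 4.55
position: [670.8, 1.6, 274.7]
eef_rot: [2.066, 2.363, 0.005]
ft_force: [0.4, 0.2, 6.3]
grip_width: 0.13
grip_force: 59.1
```

```bash
python3 -m jog '[[0,0,0.5,0,0,0],[0,0,1.5,0,0,0],[0,0,3,0,0,0],[0,0,5,0,0,0],[0,0,7,0,0,0],[0,0,8.5,0,0,0],[0,0,9,0,0,0],[0,0,9,0,0,0]]'
python3 -m jog '[[0,-2,0,0,0,0],[-0.2,-5,0,0,0,0],[-0.6,-8.5,0,0,0,0],[-1,-12,0,0,0,0],[-1.5,-15.5,0,0,0,0],[-2,-18.5,0,0,0,0],[-2.3,-21,0,0,0,0],[-2.5,-22.5,0,0,0,0],[-2.5,-22.5,0,0,0,0],[-2.5,-22.5,0,0,0,0]]'
python3 - <<'E'
from fit import *
s=r.get_state();print(s['position'],s['eef_rot'],s['ft_force'],s['grip_width'])
p,d=snap('wrist','w2.png');P,u,v=cloud('wrist',d)
q=rect(P,(645,-243),75,50,60,'holdertop')
T=s['position']
rect(P,T[:2],45,T[2]+20,T[2]+38,'gtop')
rect(P,T[:2],60,T[2]-80,T[2]-4,'plate')
E
```

```text
time_s: 5.22
position: [669.9, 1.3, 364.1]
eef_rot: [2.067, 2.364, 0.002]
ft_force: [0.6, 0.6, -0.1]
grip_width: 0.13
grip_force: 59.1
time_s: 6.05
position: [644.1, -223.2, 361.3]
eef_rot: [-2.068, -2.362, -0.0]
ft_force: [0.5, 1.3, -0.7]
grip_width: 0.132
grip_force: 59.1
[ 644.14337109 -223.2349342   361.3349753 ] [-2.06762229e+00 -2.36239097e+00 -2.20625748e-04] [ 0.46868929  1.25824709 -0.7065438 ] 0.1322593267701415
holdertop 2590 c [ 644.9 -243. ] wh [ 60.  114.5] ang 6.1 zmed/max [55.  58.6]
gtop 4750 c [ 646.6 -222. ] wh [35.9 49.6] ang 31.5 zmed/max [394.9 399.3]
plate 249 c [ 638.9 -187.4] wh [5.  1.5] ang 7.2 zmed/max [332.6 357.2]
```

View pics/w2.png

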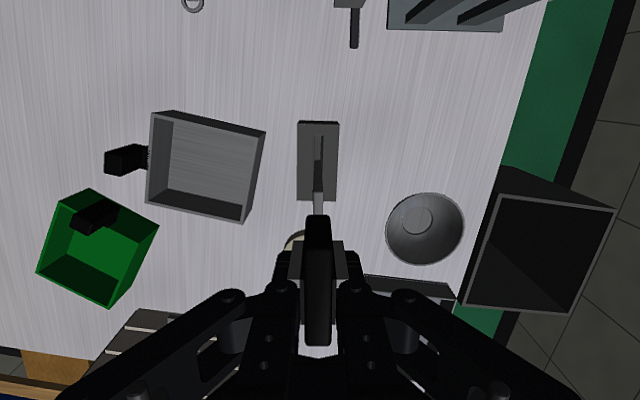

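```bash
python3 -m jog '[[0.09,-1.95,-1,0,0,-0.02],[0.09,-1.95,-4,0,0,-0.02],[0.09,-1.95,-8,0,0,-0.02],[0.09,-1.95,-12,0,0,-0.02],[0.09,-1.95,-16,0,0,-0.02],[0.09,-1.95,-19,0,0,-0.02],[0.09,-1.95,-20.5,0,0,-0.02],[0.09,-1.95,-21.5,0,0,-0.02],[0.09,-1.95,-21.5,0,0,-0.02],[0.09,-1.95,-21.5,0,0,-0.02]]'
python3 - <<'E'
from fit import *
s=r.get_state();T=s['position'];print(T,s['eef_rot'],s['ft_force'],s['grip_width'])
p,d=snap('wrist','w3.png');P,u,v=cloud('wrist',d)
rect(P,(645,-243),75,52,58,'holdertop')
rect(P,T[:2],60,T[2]-80,T[2]-4,'plate')
m=(np.hypot(P[:,0]-645,P[:,1]+243)<45)&(P[:,2]<48);rect(P[m],(645,-243),45,0,48,'slot')
E
```

```text
time_s: 6.93
position: [646.4, -241.6, 147.7]
eef_rot: [2.089, 2.346, 0.001]
ft_force: [-0.2, -0.1, -0.3]
grip_width: 0.129
grip_force: 59.1
[ 646.40406606 -241.60573855  147.74336378] [2.08888708e+00 2.34609310e+00 1.24786103e-03] [-0.21273726 -0.0709079  -0.32522498] 0.1287499467126629
holdertop 7335 c [ 644.  -239.6] wh [ 60.3 102.7] ang 6.0 zmed/max [55.9 58. ]
plate 241 c [ 641.5 -208. ] wh [5.  1.5] ang 6.1 zmed/max [119.8 143.6]
slot 853 c [ 645.  -242.7] wh [64.7 89.9] ang 84.8 zmed/max [ 1.6 42.4]
```

View pics/w3.png

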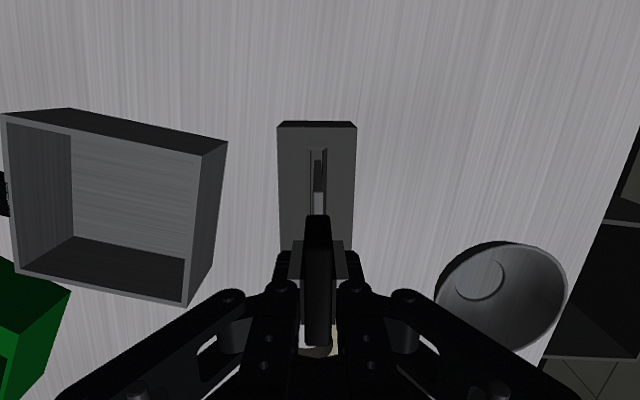

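```bash
python3 - <<'E'
from fit import *
T=r.get_state()['position'];print(T)
p,d=snap('wrist');P,u,v=cloud('wrist',d)
m=(u>300)&(u<335)&(v>140)&(v<212)
a=np.radians(6.2);ex=np.array([np.cos(a),np.sin(a)]);ey=np.array([-ex[1],ex[0]])
L=P[m];uu=u[m];vv=v[m]
lx=(L[:,:2]-[645,-245])@ex;ly=(L[:,:2]-[645,-245])@ey
top=(abs(L[:,2]-55)<2.5)
for row in range(155,200,8):
    k=(vv==row);t=k&top
    left=lx[t&(uu<318)].max();right=lx[t&(uu>318)].min()
    fl=k&(L[:,2]<49)
    print(row,'y',ly[t].mean().round(1),'slot top edges',left.round(1),right.round(1),'inside',lx[fl].min().round(1),lx[fl].max().round(1),L[fl,2].min().round())
c=(abs(uu-318)<3)
o=np.argsort(vv[c]);print([(int(a),round(float(b),1),round(float(z))) for a,b,z in zip(vv[c][o],ly[c][o],L[c,2][o])][::7][:14])
k=(abs(u-318)<8)&(v>190)&(v<225)&(P[:,2]>60)&(P[:,2]<145)
q=P[k];lx=(q[:,:2]-[645,-245])@ex;ly=(q[:,:2]-[645,-245])@ey
for z0 in range(70,145,12):
    j=(q[:,2]>z0)&(q[:,2]<z0+12)
    if j.sum()>3: print(z0,j.sum(),'plate lx',lx[j].min().round(1),lx[j].max().round(1),'ly',ly[j].min().round(1),ly[j].max().round(1))
E
```

```text
[ 646.79900096 -242.38502792  148.7523228 ]
155 y 35.0 slot top edges -6.4 4.3 inside -5.7 4.2 9.0
163 y 28.7 slot top edges -6.5 4.4 inside -5.7 -3.0 10.0
171 y 22.4 slot top edges -6.5 4.5 inside -5.7 -3.0 10.0
179 y 16.0 slot top edges -6.5 5.3 inside -5.8 -3.9 8.0
187 y 9.4 slot top edges -6.5 5.4 inside -5.8 -3.9 10.0
195 y 2.9 slot top edges -7.3 5.5 inside -5.8 -3.9 10.0
[(141, 45.8, 55), (142, 45.2, 56), (144, 43.7, 56), (145, 42.8, 55), (146, 42.0, 55), (148, 40.2, 54), (149, 31.5, 10), (151, 29.6, 10), (152, 28.7, 10), (153, 27.9, 10), (155, 26.1, 11), (156, 25.1, 10), (158, 23.1, 10), (159, 22.2, 10)]
```

```bash
python3 -m jog '[[-0.14,-0.02,-0.5,0,0,0],[-0.14,-0.02,-1,0,0,0],[-0.14,-0.02,-1.3,0,0,0],[-0.14,-0.02,-1.3,0,0,0],[-0.14,-0.02,-1.3,0,0,0]]'
cat > chk.py <<'E'
from fit import *
s=r.get_state();T=s['position'];print(T,s['eef_rot'],s['ft_force'])
p,d=snap('wrist');P,u,v=cloud('wrist',d)
a=np.radians(6.2);ex=np.array([np.cos(a),np.sin(a)]);ey=np.array([-ex[1],ex[0]])
F=lambda q:np.c_[(q[:,:2]-[645,-245])@ex,(q[:,:2]-[645,-245])@ey]
q=rect(P,T[:2],60,T[2]-68,T[2]-6,'plate')
l=F(q);print('plate lx',l[:,0].min(),l[:,0].max(),'ly',np.median(l[:,1]),'by z',[(z,l[(abs(q[:,2]-z)<6),0].mean().round(1),l[(abs(q[:,2]-z)<6),1].mean().round(1)) for z in (T[2]-np.array([60,45,30,15])).round()])
L=F(P);i=(L[:,1]>2)&(L[:,1]<36)&(abs(L[:,0])<25)&(abs(P[:,2]-55)<2)
print('slot edges',L[i&(L[:,0]<-1),0].max(),L[i&(L[:,0]>-1),0].min())
i=(abs(L[:,0]+1)<2)&(L[:,1]>30)&(L[:,1]<70)&(P[:,2]>53)&(P[:,2]<58);print('slot end',L[i,1].min(),'outer',L[i,1].max())
E
python3 chk.py
```

```text
time_s: 7.45
position: [643.9, -243.1, 134.1]
eef_rot: [-2.091, -2.344, 0.0]
ft_force: [0.3, 0.2, -0.9]
grip_width: 0.133
grip_force: 59.1
[ 643.87106936 -243.05803656  134.09288572] [-2.09112732e+00 -2.34384157e+00  1.19696982e-04] [ 0.3209167   0.2329511  -0.94538448]
plate 230 c [ 638.8 -208.9] wh [5.  1.4] ang 4.0 zmed/max [104.9 128. ]
plate lx -4.764771024679498 0.22689943206195945 ly 36.743708746571116 by z [(np.float64(74.0), np.float64(-2.3), np.float64(36.7)), (np.float64(89.0), np.float64(-2.3), np.float64(36.8)), (np.float64(104.0), np.float64(-2.4), np.float64(36.7)), (np.float64(119.0), np.float64(-2.1), np.float64(36.7))]
slot edges -6.204604963518336 4.6487207498610195
slot end 42.0895343627311 outer 57.256356336532676
```

```bash
python3 chk.py; python3 -m jog '[[0.06,0,0,0,0,0],[0.06,0,0,0,0,0],[0.06,0,0,0,0,0],[0.06,0,0,0,0,0]]'; python3 chk.py
```

```text
[ 644.04467504 -243.17205356  134.30049986] [-2.09145615e+00 -2.34410772e+00 -7.77976206e-05] [-0.83346247  0.46127077 -1.0534721 ]
plate 229 c [ 638.9 -209. ] wh [5.  1.6] ang 9.1 zmed/max [104.8 128.1]
plate lx -4.682315027404375 0.3147289595600553 ly 36.69933905735004 by z [(np.float64(74.0), np.float64(-2.1), np.float64(36.6)), (np.float64(89.0), np.float64(-2.1), np.float64(36.7)), (np.float64(104.0), np.float64(-2.3), np.float64(36.6)), (np.float64(119.0), np.float64(-2.1), np.float64(36.6))]
slot edges -6.100121793733343 4.478456519901853
slot end 41.3162176273585 outer 57.20264778446476
time_s: 7.88
position: [644.7, -243.1, 134.4]
eef_rot: [2.091, 2.344, 0.0]
ft_force: [-0.6, -0.8, -1.1]
grip_width: 0.129
grip_force: 59.1
[ 644.73290675 -243.12862789  134.41370258] [2.09119586e+00 2.34429280e+00 1.59472359e-04] [-0.63558761 -0.77153586 -1.09511922]
plate 232 c [ 639.4 -208.9] wh [5.  1.6] ang 5.4 zmed/max [104.4 128.4]
plate lx -4.166755520988814 0.8424788844282572 ly 36.74205254157456 by z [(np.float64(74.0), np.float64(-1.7), np.float64(36.7)), (np.float64(89.0), np.float64(-1.7), np.float64(36.8)), (np.float64(104.0), np.float64(-1.8), np.float64(36.7)), (np.float64(119.0), np.float64(-1.6), np.float64(36.6))]
slot edges -6.309476633993491 4.198234575280463
slot end 41.53116776001474 outer 57.207071897094934
```

```bash
python3 -m jog '[[0.06,0,-0.6,0,0,0],[0.06,0,-1.2,0,0,0],[0.06,0,-1.8,0,0,0],[0.06,0,-2.4,0,0,0],[0.06,0,-3,0,0,0],[0.06,0,-3.6,0,0,0],[0.06,0,-4.2,0,0,0],[0.06,0,-4.5,0,0,0],[0.06,0,-4.5,0,0,0]]'
```

```text
time_s: 8.68
position: [644.7, -242.8, 88.2]
eef_rot: [-2.09, -2.343, 0.001]
ft_force: [-0.3, -0.1, -0.3]
grip_width: 0.132
grip_force: 59.1
```

```bash
python3 -m jog '[[0,0,-0.2,0,0,0],[0,0,-0.4,0,0,0],[0,0,-0.55,0,0,0],[0,0,-0.65,0,0,0],[0,0,-0.65,0,0,0]]'; python3 - <<'E'
from fit import *
s=r.get_state();T=s['position'];print(T,s['ft_force'])
p,d=snap('wrist');P,u,v=cloud('wrist',d)
rect(P,T[:2],40,T[2]+20,T[2]+40,'griptop')
k=(abs(P[:,0]-T[0])<8)&(abs(P[:,1]-T[1])<28)&(P[:,2]>105)&(P[:,2]<125); print(np.percentile(P[k,2],[5,50,95]))
E
```

```text
time_s: 9.1
position: [645.2, -243.1, 82.7]
eef_rot: [-2.091, -2.344, 0.0]
ft_force: [-0.2, -0.3, 0.1]
grip_width: 0.134
grip_force: 59.1
[ 645.18204103 -243.07440509   82.72176354] [-0.22992433 -0.28249911  0.06506899]
griptop 4877 c [ 644.4 -244.8] wh [41.5 42.3] ang 50.6 zmed/max [116.3 122.7]
[109.99818679 116.51689348 120.28727212]
```

```bash
python3 -m jog '[[0,0,-0.1,0,0,0],[0,0,-0.15,0,0,0],[0,0,-0.15,0,0,0],[0,0,-0.15,0,0,0]]'
```

```text
time_s: 9.48
position: [645.6, -243.2, 82.2]
eef_rot: [2.091, 2.344, 0.001]
ft_force: [-1.5, 0.9, 5.8]
grip_width: 0.125
grip_force: 59.9
```

```bash
python3 -m jog '[[0,0,0.1,0,0,0],[0,0,0.1,0,0,0],[0,0,0.1,0,0,0],[0,0,0.1,0,0,0],[0,0,2,0,0,0],[0,0,5,0,0,0],[0,0,9,0,0,0],[0,0,12,0,0,0],[-2,0,14,0,0,0],[-5,0,15,0,0,0]]' 0.5
python3 -m jog '[[-3,-0.2,0.5,0,0,-0.03],[-7,-0.4,0.5,0,0,-0.06],[-10.5,-0.6,0.5,0,0,-0.1],[-13,-1,0.5,0,0,-0.15],[-15,-1.2,0.5,0,0,-0.2],[-15.5,-1.3,0.5,0,0,-0.21],[-15.5,-1.3,0.5,0,0,-0.21],[-15.5,-1.3,0.5,0,0,-0.21]]'
cat > chkd.py <<'E'
from fit import *
s=r.get_state();T=s['position'];print(T,s['eef_rot'],s['ft_force'],s['grip_width'])
p,d=snap('wrist','w4.png');P,u,v=cloud('wrist',d)
rect(P,(385,-265),40,112,124,'grip')
rect(P,(483,-273),105,65,74,'rim')
k=rect(P,(645,-243),30,85,125,'plategrip')
E
python3 chkd.py
```

```text
time_s: 10.32
position: [598.6, -243.2, 234.3]
eef_rot: [2.083, 2.342, 0.005]
ft_force: [0.7, -0.7, -0.2]
grip_width: 0.501
grip_force: 0.0
time_s: 10.98
position: [441.7, -256.0, 236.5]
eef_rot: [2.323, 2.113, 0.001]
ft_force: [0.8, 0.2, 0.3]
grip_width: 0.498
grip_force: 0.0
[ 441.66640762 -256.04297903  236.52283   ] [2.32277785e+00 2.11331609e+00 1.45446998e-03] [0.84723681 0.2499822  0.34892214] 0.4978083525346459
grip 908 c [ 382.8 -263.9] wh [29.6 24.3] ang 83.5 zmed/max [119.4 121.3]
rim 3244 c [ 466.  -273.5] wh [135.2 174.5] ang 84.0 zmed/max [69.7 74. ]
plategrip 1838 c [ 643.4 -245.1] wh [13.7 50.6] ang 5.7 zmed/max [109.9 117.8]
```

View pics/w4.png

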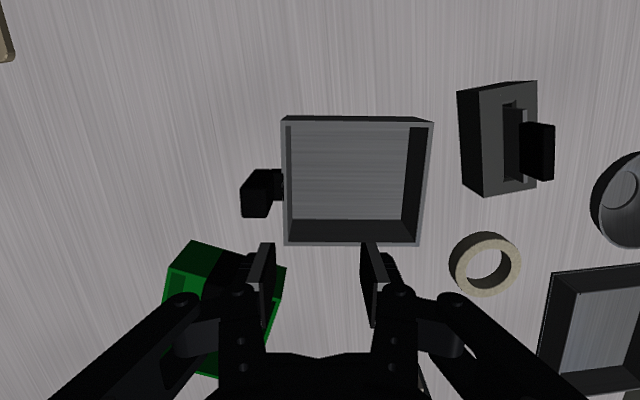

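```bash
python3 -m jog '[[-3.5,-0.5,0,0,0,-0.013],[-5.6,-0.79,0,0,0,-0.013],[-5.9,-0.79,-1,0,0,-0.013],[-5.9,-0.79,-4,0,0,-0.013],[-5.9,-0.79,-8,0,0,-0.013],[-5.9,-0.79,-11.5,0,0,-0.013],[-5.9,-0.79,-14,0,0,-0.013],[-5.9,-0.79,-15.2,0,0,-0.013],[-5.9,-0.79,-15.2,0,0,-0.013],[-5.9,-0.79,-15.2,0,0,-0.013]]'
python3 -m jog '[[0,0,0,0,0,0],[0,0,0,0,0,0],[0,0,0,0,0,0],[0,0,0,0,0,0],[0,0,0,0,0,0],[0,0,0,0,0,0]]' 0 110
```

```text
time_s: 11.87
position: [382.1, -263.9, 83.6]
eef_rot: [-2.337, -2.098, 0.0]
ft_force: [-0.3, -0.2, 0.1]
grip_width: 0.495
grip_force: 0.0
time_s: 12.37
position: [382.4, -264.5, 85.5]
eef_rot: [2.337, 2.096, 0.002]
ft_force: [1.3, 0.9, 5.9]
grip_width: 0.264
grip_force: 108.7
```

```bash
python3 -m jog '[[0,0,0.4,0,0,0],[0,0,1.2,0,0,0],[0,0,2,0,0,0],[0,0.5,2,0,0,0.01],[0.3,2,2,0,0,0.03],[0.8,4,2,0,0,0.05],[1.4,6.5,2,0,0,0.08],[2,9,2,0,0,0.11],[2.6,11.5,2,0,0,0.14],[3.2,14,2,0,0,0.17]]'
python3 -m jog '[[0.6,2.4,0,0,0,0.02],[1.2,4.6,0,0,0,0.04],[1.8,6.6,0,0,0,0.055],[2.4,8.3,0,0,0,0.065],[2.8,9.3,0,0,0,0.069],[3.2,9.7,0,0,0,0.069],[3.2,9.7,0,0,0,0.069],[3.2,9.7,0,0,0,0.069]]'
cat > chke.py <<'E'
import sys
from fit import *
s=r.get_state();T=s['position'];rv=s['eef_rot'];print(T,np.degrees(2*np.arctan2(rv[1],rv[0]))%180-90,s['ft_force'],s['grip_width'])
a=np.radians(7.5);ex=np.array([np.cos(a),np.sin(a)]);ey=np.array([-ex[1],ex[0]])
F=lambda q:np.c_[(q[:,:2]-[636,-3])@ex,(q[:,:2]-[636,-3])@ey,q[:,2]]
for c in ['wrist','side','scene']:
    p,d=snap(c,sys.argv[1]+c+'.png');P,u,v=cloud(c,d);L=F(P)
    def st(n,m):
        q=L[m]
        if len(q)>4: print(c,n,len(q),'x',np.percentile(q[:,0],[2,50,98]).round(1),'y',np.percentile(q[:,1],[2,98]).round(1),'z',np.percentile(q[:,2],[2,50,98]).round(1))
    st('bar_ends',(abs(L[:,0]-17)<15)&(abs(L[:,1])>72)&(abs(L[:,1])<95)&(L[:,2]>105)&(L[:,2]<180))
    g=(T[2]-85.0); st('rim front',(L[:,0]>-60)&(L[:,0]<60)&(abs(L[:,1])<69)&(abs(L[:,2]-g-70)<5))
    st('gatesheet',(abs(L[:,0]+7)<9)&(abs(L[:,1])<48)&(L[:,2]>185)&(L[:,2]<290))
E
python3 chke.py e1
```

```text
time_s: 13.2
position: [413.1, -122.4, 104.5]
eef_rot: [-2.15, -2.29, -0.0]
ft_force: [-0.6, -0.3, -1.2]
grip_width: 0.266
grip_force: 107.8
time_s: 13.87
position: [445.2, -27.4, 104.4]
eef_rot: [2.072, 2.361, -0.0]
ft_force: [-0.0, -1.5, -1.6]
grip_width: 0.262
grip_force: 107.8
[445.16064432 -27.37438952 104.39937479] 7.448615248108538 [-0.01282025 -1.47281883 -1.59167795] 0.2617351553803549
wrist rim front 4159 x [-57.7 -28.8 -23.8] y [-66.3  67.3] z [84.7 88.6 90.1]
side bar_ends 19 x [14.1 18.6 23.9] y [-93.8 -74.2] z [116. 124. 127.]
side rim front 87 x [-54.9 -27.6 -22.6] y [-68.5  65.5] z [85.2 88.2 93.6]
side gatesheet 115 x [-5.6 -4.1 -0.3] y [-47.   42.1] z [187.4 214.1 231.8]
scene bar_ends 28 x [15.  20.9 24.3] y [-89.6  89.2] z [115.9 121.5 125.1]
scene rim front 18 x [-58.4 -31.1 -22.2] y [-64.9 -36.7] z [84.8 88.2 90.8]
scene gatesheet 136 x [-6.8 -2.8  0.8] y [-42.9  42.2] z [193.5 218.1 229.9]
```

```bash
python3 -m jog '[[0.6,0.08,0,0,0,0],[1.6,0.2,0,0,0,0],[2.8,0.37,0,0,0,0],[3.8,0.5,0.3,0,0,0],[4.3,0.56,0.9,0,0,0],[4.51,0.59,1.5,0,0,0],[4.51,0.59,1.8,0,0,0],[4.51,0.59,1.8,0,0,0],[4.51,0.59,1.8,0,0,0]]'
python3 chke.py e2
```

```text
time_s: 14.77
position: [489.7, -21.2, 122.6]
eef_rot: [-2.073, -2.36, 0.0]
ft_force: [0.0, 0.1, -1.2]
grip_width: 0.267
grip_force: 107.9
[489.71653709 -21.20109877 122.57967328] 7.428561890811636 [ 0.04277163  0.10145793 -1.17887311] 0.26666863079798153
wrist bar_ends 485 x [12.1 14.1 21.4] y [-91.1 -72.8] z [116.4 122.  123.6]
wrist rim front 5126 x [-55.2  15.7  21.2] y [-65.5  68.5] z [102.8 106.7 108.2]
side bar_ends 18 x [13.5 18.6 23.7] y [-93.9 -74.2] z [116.1 123.2 126.7]
side rim front 75 x [-58.9 -25.9  17.2] y [-68.7  67.3] z [103.2 105.9 111.3]
side gatesheet 111 x [-5.8 -3.9 -0.6] y [-45.3  42.4] z [187.7 214.8 232.9]
scene bar_ends 28 x [14.7 20.4 24.8] y [-89.6  89.1] z [115.9 121.5 124.9]
scene rim front 28 x [-55.1  -7.4  24.6] y [-63.7 -40.2] z [103.1 105.6 109.2]
scene gatesheet 137 x [-7.3 -2.5  1.2] y [-42.8  42.4] z [192.2 218.1 231.1]
```

```bash
python3 -c "
import cv2
a=cv2.imread('pics/e2wrist.png');b=cv2.imread('pics/e2side.png')[120:270,270:450];b=cv2.resize(b,None,fx=2.6,fy=2.6)
import numpy as np
o=np.zeros((400,800,3),np.uint8);a=cv2.resize(a[:,100:540],(352,320));o[:320,:352]=a;h=min(400,b.shape[0]);w=min(448,b.shape[1]);o[:h,352:352+w]=b[:h,:w];cv2.imwrite('pics/e2mix.png',o)"
```

```text
(no output)
```

View pics/e2mix.png

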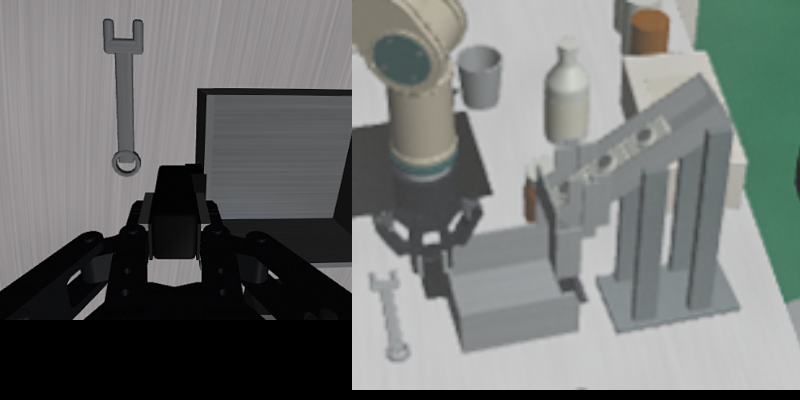

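```bash
python3 -m jog '[[-0.1,0,0.4,0,0,0],[-0.1,0,0.8,0,0,0],[-0.1,0,1.5,0,0,0],[-0.1,0,2.3,0,0,0],[-0.1,0,3.2,0,0,0],[-0.1,0,4.1,0,0,0],[-0.1,0,4.9,0,0,0],[-0.1,0,5.4,0,0,0],[-0.1,0,5.4,0,0,0],[-0.1,0,5.4,0,0,0]]'
python3 chke.py e3
```

```text
time_s: 15.75
position: [489.5, -21.0, 176.6]
eef_rot: [2.072, 2.361, 0.001]
ft_force: [0.2, -0.6, -3.8]
grip_width: 0.268
grip_force: 110.3
[489.54153252 -20.98611375 176.6483453 ] 7.456537445341709 [ 0.19875883 -0.59244347 -3.77740871] 0.268058232147665
wrist bar_ends 535 x [11.9 13.7 21.3] y [-90.9  78.6] z [161.4 167.5 169.4]
wrist rim front 5764 x [-56.3 -14.4  16.3] y [-64.5  68.6] z [156.9 161.  166.4]
wrist gatesheet 1057 x [-7.  -3.   1.8] y [-48.   47.1] z [185.5 206.7 222.8]
side bar_ends 19 x [14.7 17.7 24. ] y [-93.9 -76.7] z [162.3 168.6 173.7]
side rim front 83 x [-55.8 -21.   21.5] y [-68.8  68.4] z [156.8 159.5 166.2]
side gatesheet 143 x [-5.5 -3.9  0.1] y [-46.1  45.5] z [194.3 253.2 278.4]
scene bar_ends 38 x [12.6 20.7 24.4] y [-88.   87.1] z [159.9 166.8 169.6]
scene rim front 55 x [-57.   -8.5  25. ] y [-65.2  68.6] z [156.9 161.1 166.5]
scene gatesheet 328 x [-6.  -2.6  1.2] y [-44.3  44.3] z [224.5 253.7 275.1]
```

```bash
python3 -c "
import cv2
import numpy as np
a=cv2.imread('pics/e3wrist.png');b=cv2.imread('pics/e3side.png')[120:270,270:450];b=cv2.resize(b,None,fx=2.6,fy=2.6)
o=np.zeros((400,800,3),np.uint8);a=cv2.resize(a[:,100:540],(352,320));o[:320,:352]=a;h=min(400,b.shape[0]);w=min(448,b.shape[1]);o[:h,352:352+w]=b[:h,:w];cv2.imwrite('pics/e3mix.png',o)"
```

```text
(no output)
```

View pics/e3mix.png

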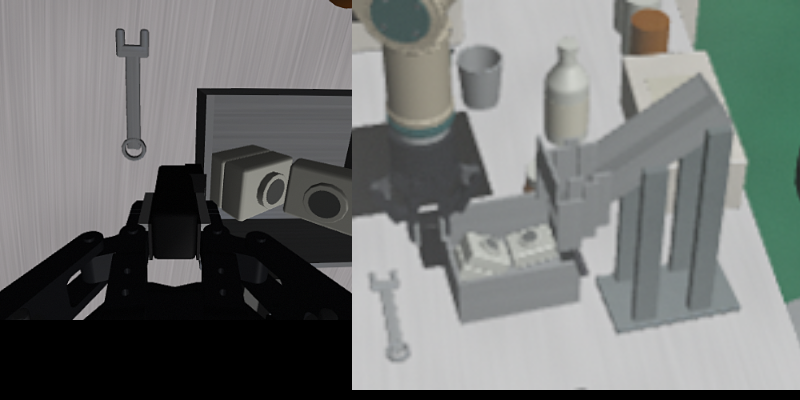

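```bash
python3 -m jog '[[0,0,0,0,0,0],[0,0,0,0,0,0],[0,0,0,0,0,0],[0,0,0,0,0,0]]'; cat > cf.py <<'E'
from fit import *
a=np.radians(7.5);ex=np.array([np.cos(a),np.sin(a)]);ey=np.array([-ex[1],ex[0]])
for c in ['scene','side']:
    p,d=snap(c,'f_'+c+'.png');P,u,v=cloud(c,d)
    L=np.c_[(P[:,:2]-[638.5,-3])@ex,(P[:,:2]-[638.5,-3])@ey,P[:,2]]
    for x in range(-10,200,20):
        m=(abs(L[:,0]-x)<10)&(abs(L[:,1])<20)&(L[:,2]>150)
        print(c,x,m.sum(),np.round(np.percentile(L[m,2]-180-L[m,0]*np.tan(np.radians(33)),[5,50,95])) if m.sum() else '')
    for f in r.search_frame('filter_1',c): print(np.round(f['position']),f['confidence'])
E
python3 cf.py; python3 -c "
import cv2,numpy as np
a=cv2.imread('pics/f_scene.png')[180:260,240:400];b=cv2.imread('pics/f_side.png')[130:250,280:440]
o=np.zeros((600,800,3),np.uint8);o[:200,:400]=cv2.resize(a,(400,200));o[200:500,:400]=cv2.resize(b,(400,300));o[:500,400:]=cv2.resize(cv2.imread('pics/f_side.png')[180:240,300:348],(400,500));cv2.imwrite('pics/fmix.png',o)"
```

```text
time_s: 16.23
position: [489.2, -21.1, 176.1]
eef_rot: [-2.072, -2.361, 0.001]
ft_force: [0.4, -0.2, -2.8]
grip_width: 0.264
grip_force: 110.5
scene -10 162 [49. 74. 97.]
scene 10 19 [-1.  0.  8.]
scene 30 15 [-1.  0.  1.]
scene 50 20 [-1.  0.  1.]
scene 70 15 [-1.  0.  1.]
scene 90 0 
scene 110 0 
scene 130 0 
scene 150 0 
scene 170 0 
scene 190 162 [ 7. 25. 40.]
[577.  -8. 140.] 0.54
side -10 62 [ 52.  82. 101.]
side 10 27 [-2.  3. 57.]
side 30 8 [-4. 22. 55.]
side 50 6 [ 1.  2. 37.]
side 70 17 [-2.  1. 25.]
side 90 25 [-3.  2. 32.]
side 110 31 [-1.  4. 43.]
side 130 23 [-1.  3. 41.]
side 150 27 [-1.  3. 25.]
side 170 31 [-1.  4. 42.]
side 190 44 [-1. 21. 45.]
[571. -27. 139.] 0.66
[436.  13.   7.] 0.59
[579. -40. 134.] 0.4
```

View pics/fmix.png

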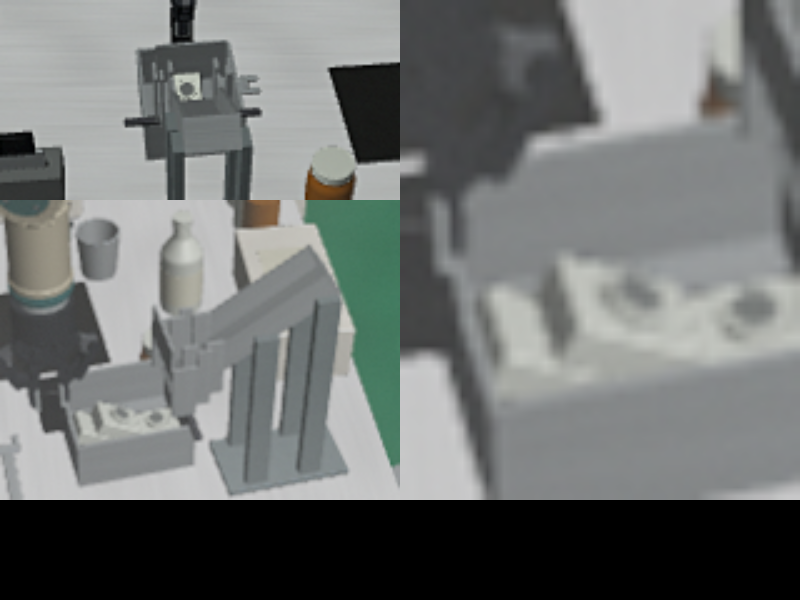

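```bash
python3 -m jog '[[0,0,-0.4,0,0,0],[0,0,-1.1,0,0,0],[0,0,-2,0,0,0],[0,0,-3,0,0,0],[0,0,-4,0,0,0],[0,0,-5,0,0,0],[0,0,-5.9,0,0,0],[0,0,-6.4,0,0,0],[0,0,-6.6,0,0,0],[0,0,-6.6,0,0,0]]'
python3 -m jog '[[-0.4,-0.05,0,0,0,0],[-1.2,-0.15,0,0,0,0],[-2.2,-0.3,0,0,0,0],[-3.3,-0.3,0,0,0,0],[-4.4,0.2,0,0,0,0],[-5.3,1.5,0,0,0,0],[-6,3.5,0,0,0,0],[-6.5,5.8,0,0,0,0],[-7,8.2,0,0,0,0],[-7.4,10.6,0,0,0,0]]'
python3 -m jog '[[-0.3,2.5,0,0,0,0],[-0.6,5,0,0,0,0],[-0.9,7.5,0,0,0,0],[-1.2,10,0,0,0,0],[-1.5,12.5,0,0,0,0],[-2,15,0,0,0,-0.01],[-2.5,17.5,0,0,0,-0.02],[-3,20,0,0,0,-0.02],[-3.3,21.8,0,0,0,-0.02],[-3.5,22.6,0,0,0,-0.02]]'
```

```text
time_s: 17.27
position: [489.1, -21.2, 109.8]
eef_rot: [-2.072, -2.36, 0.001]
ft_force: [-0.1, -0.6, -2.2]
grip_width: 0.262
grip_force: 110.6
time_s: 18.1
position: [414.3, 85.6, 110.9]
eef_rot: [-2.074, -2.36, -0.001]
ft_force: [-0.1, 0.3, -2.1]
grip_width: 0.266
grip_force: 110.7
time_s: 18.93
position: [379.1, 314.0, 110.7]
eef_rot: [-2.09, -2.344, -0.003]
ft_force: [0.0, 0.3, -2.6]
grip_width: 0.263
grip_force: 110.6
```

```bash
cat > cm.py <<'E'
from fit import *
s=r.get_state();T=s['position'];print(T,s['ft_force'])
g=T[2]-85.3
for c in ['wrist','side','scene']:
    p,d=snap(c,'m_'+c+'.png');P,u,v=cloud(c,d)
    t=np.radians(6.4);e=np.array([np.cos(t),np.sin(t)]);n=np.array([-e[1],e[0]])
    l=np.c_[(P[:,:2]-[474,328])@e,(P[:,:2]-[474,328])@n]
    rm=(l[:,0]>-72)&(l[:,0]<100)&(abs(l[:,1])<90)&(abs(P[:,2]-g-70)<4)
    if rm.sum()>9: print(c,'rim',rm.sum(),np.percentile(l[rm],[.5,99.5],axis=0).round(1).tolist())
    for yy in (-60,60):
        j=rm&(l[:,0]>55)&(abs(l[:,1]-yy)<8); print('  front z at y',yy,P[j,2].mean().round(1) if j.any() else None)
    b=(p.max(2)[v,u]<50)&(abs(P[:,2]-4)<5)&(abs(l[:,0])<130)&(abs(l[:,1])<130)
    if b.sum()>9: print(c,'mat',b.sum(),np.percentile(l[b],[.2,99.8],axis=0).round(1).tolist())
E
python3 cm.py
```

```text
[379.0665898  314.008321   110.68664194] [ 0.04176781  0.33641648 -2.61128793]
wrist rim 6437 [[-70.4, -70.1], [73.3, 65.1]]
  front z at y -60 94.3
  front z at y 60 95.0
wrist mat 16423 [[-104.9, -14.2], [110.2, 126.4]]
side rim 140 [[-71.5, -78.5], [73.9, 65.5]]
  front z at y -60 92.5
  front z at y 60 95.0
scene rim 145 [[-71.8, -71.1], [75.8, 66.5]]
  front z at y -60 94.6
  front z at y 60 94.0
scene mat 693 [[-99.5, -97.3], [105.2, 97.9]]
```

```bash
python3 -c "
import cv2,numpy as np
o=np.hstack([cv2.resize(cv2.imread('pics/m_wrist.png'),(400,250)),cv2.resize(cv2.imread('pics/m_side.png')[100:225,200:400],(400,250))]);cv2.imwrite('pics/mmix.png',o)"
```

```text
(no output)
```

View pics/mmix.png

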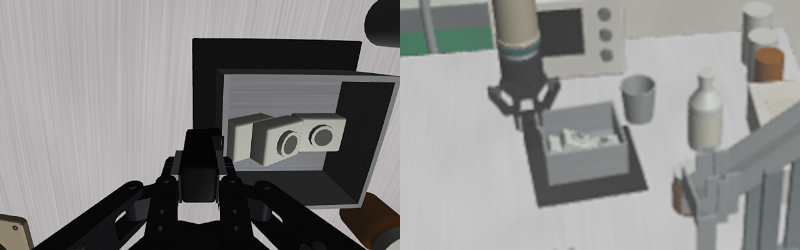

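```bash
python3 -m jog '[[0.2,0.2,-0.3,0,0,0],[0.32,0.29,-0.7,0,0,0],[0.32,0.29,-1.1,0,0,0],[0.32,0.29,-1.5,0,0,0],[0.32,0.29,-1.8,0,0,0],[0.32,0.29,-2,0,0,0],[0.32,0.29,-2.1,0,0,0],[0.32,0.29,-2.1,0,0,0]]'
```

```text
time_s: 19.75
position: [383.4, 313.2, 89.6]
eef_rot: [-2.096, -2.339, 0.001]
ft_force: [-2.3, -0.4, 3.1]
grip_width: 0.264
grip_force: 111.5
```

```bash
python3 -m jog '[[0,0,0,0,0,0],[0,0,0,0,0,0],[0,0,0,0,0,0],[0,0,0,0,0,0],[0,0,0,0,0,0],[0,0,0.5,0,0,0],[0,0,1.5,0,0,0],[0,0,3.5,0,0,0],[0,0,6,0,0,0],[0,0,9,0,0,0]]' 0.5
python3 -m jog '[[0,0,3,0,0,0],[0,0,6,0,0,0],[-1,0,8,0,0,0],[-2,0,9,0,0,0],[-3,0,9,0,0,0],[-3,0,9,0,0,0]]'
python3 - <<'E'
from fit import *
t=np.radians(6.4);e=np.array([np.cos(t),np.sin(t)]);n=np.array([-e[1],e[0]])
for c in ['wrist','side','scene']:
    p,d=snap(c,'z_'+c+'.png');P,u,v=cloud(c,d);l=np.c_[(P[:,:2]-[474,328])@e,(P[:,:2]-[474,328])@n]
    rm=(l[:,0]>-72)&(l[:,0]<100)&(abs(l[:,1])<90)&(abs(P[:,2]-74)<4)
    print(c,rm.sum(),np.percentile(l[rm],[.5,99.5],axis=0).round(1).tolist(),'z',P[rm,2].mean())
    b=(p.max(2)[v,u]<50)&(abs(P[:,2]-4)<5)&(abs(l[:,0])<130)&(abs(l[:,1])<130)
    if b.sum()>9: print(c,'mat',b.sum(),np.percentile(l[b],[.2,99.8],axis=0).round(1).tolist())
    if c!='wrist': rect(P,(645,-243),30,85,125,'plategrip')
o=np.hstack([cv2.resize(cv2.imread('pics/z_wrist.png'),(400,250)),cv2.resize(cv2.imread('pics/z_side.png'),(400,250))])
o=np.vstack([o,cv2.resize(cv2.imread('pics/z_scene.png')[130:330,60:560],(800,320))]);cv2.imwrite('pics/zmix.png',o)
s=r.get_state();print(s['position'],s['ft_force'],s['time_s'])
E
```

```text
time_s: 20.58
position: [382.9, 313.1, 180.3]
eef_rot: [2.096, 2.34, -0.003]
ft_force: [1.6, 0.3, -0.5]
grip_width: 0.504
grip_force: 0.0
time_s: 21.08
position: [351.4, 314.0, 269.8]
eef_rot: [-2.093, -2.34, 0.0]
ft_force: [-1.0, -0.3, 0.6]
grip_width: 0.501
grip_force: 0.0
wrist 2606 [[-71.9, -72.7], [78.3, 62.7]] z 73.1224471293258
wrist mat 7096 [[-104.1, -102.0], [111.0, 124.5]]
side 163 [[-71.6, -80.8], [78.9, 62.7]] z 73.23744443279195
plategrip 112 c [ 643.6 -247.3] wh [13.6 51.1] ang 7.9 zmed/max [113.5 122.1]
scene 181 [[-71.4, -71.1], [79.7, 66.3]] z 73.4749832476007
scene mat 493 [[-102.3, -97.2], [105.5, 98.7]]
plategrip 124 c [ 645.6 -242.6] wh [16.6 49.5] ang 7.6 zmed/max [106.3 117.5]
[353.29596962 313.51425065 268.73998109] [ 0.28861394  0.32125875 -0.08232121] 21.2333
```

View pics/zmix.png

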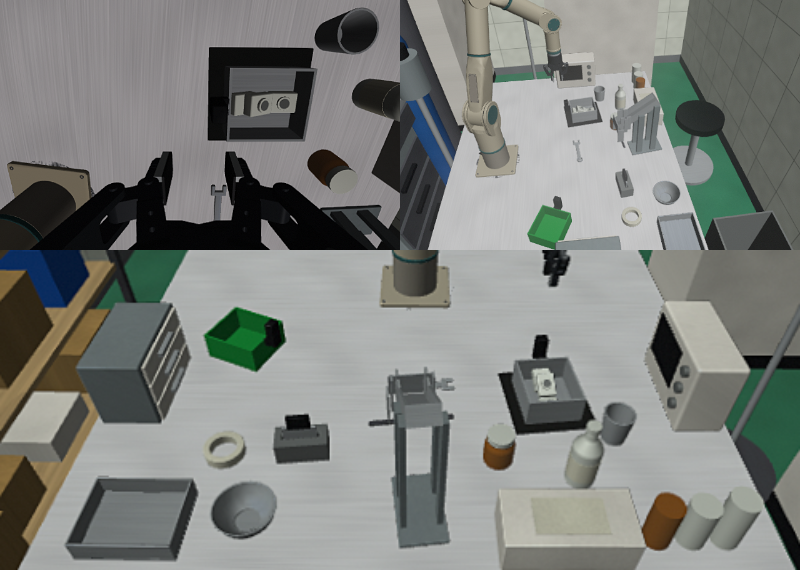

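```bash
python3 -c "
from station import r
print(r.close_job())"
```

```text
the job is handed in; nothing more can be done
None
```

The job is handed in at about 21 s: the lock plate is home in the holder, all three filters are in the dish, and the dish stands upright on the mat, about 5 mm off its centre, with the robot clear of everything.

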